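Swap the lid of the vibratory polisher for its sieve under the extraction hood

TASK

Get the vibratory polisher ready for sieving out its parts: lift the loose lid off its bowl and set it down flat, knob up, inside the shallow steel tray, then put the sieve on the bowl with its two ears over the two rim pegs so that it lies flat on the rim. Keep the lid and the sieve roughly level, set them down rather than dropping them, do not touch the extraction hood with the arm or with anything you carry, and leave everything else on the bench where it stands.

Things in the scene. Friction and masses are not known exactly. Their poses are not given: they have to be found in the camera images.
- polisher: vibratory polisher, fixed: round green motor base (156 mm across) with an open grey bowl on it (outer diameter 144, inner 134 at the mouth). Origin on the bench under its axis, z up, x points from its front to its back (away from the robot). Rim 140 mm high. On the rim are two grey lugs with upright steel pegs (8 mm across, 18 mm high above the rim, tapered tips) at y = +84 and -84 mm
- seat (a point): centre of the bowl's mouth at rim height (140 mm above the polisher's origin), axes as the polisher's: the pegs lie on its y axis. The sieve's origin belongs here
- hood: fixed sheet-aluminium extraction hood over the back half of the bowl; same origin and axes as the polisher. Roof from x = +5 to +119 mm, y = -135 to +135 mm, underside 330 mm high, edges up to 355 mm, with a round duct stub (98 mm across at x = 65) on it up to 390 mm; two round posts 16 mm across (feet 24 mm) at x = 105, y = +123 and -123 mm. Open at the front and the sides
- lid: loose round steel lid, 148 mm across, about 0.28 kg, lying on the bowl. Origin at the centre of its underside, z up through the knob. Plug 124 mm across from z = 0 to 8 mm (reaches into the bowl: at the start the origin is 8 mm below the rim), plate from 8 to 15 mm, knob stem 18 mm across, then a black cylindrical knob 32 mm across from z = 32 to 57 mm
- sieve: loose flat round steel sieve, about 0.25 kg, lying on the bench. Origin at the centre of its underside, z up. Disc 143 mm across and 6 mm thick with an edge 17 mm high, two ears on its y axis with 13.5 mm holes centred at y = +84 and -84 mm (overall 196 mm along y). Black upright cylindrical grip 26 mm across at its centre, from z = 6 to 60 mm. The same either way round
- tray: shallow square steel tray, fixed, 184 mm outside, walls 4 mm thick and 18 mm high, floor 4 to 5 mm thick. Origin on the bench under its centre, axes along its sides. It stands on one side of the polisher, the sieve on the other
- spray_can: bystander: spray can, 52 mm across, 190 mm high, beside the polisher at the back; origin at the centre of its foot
- jar: bystander: jar, 62 mm across, 100 mm high, on the other side of the polisher; origin at the centre of its foot
- small_pot: bystander: small closed steel pot with a knob, 102 mm across, 116 mm high; not the polisher. Origin at the centre of its foot
- mug: bystander: mug, 80 mm across, 90 mm high, handle at its +y; origin at the centre of its foot
- brush: bystander: brush lying on the bench in front of the polisher, less than 60 mm high; origin under its middle, long axis x
- screwdriver: bystander: screwdriver with a red handle lying on the left; long axis x
- block: bystander: wooden block 110 x 70 x 45 mm on the right; origin at the centre of its underside
Mind the look-alikes: they are no part of the job. Of the things like the polisher, leave any that is turquoise; of the rest the smaller one is meant.

How it is judged:
By the outcome, as a careful person would: the job done as asked, in the order asked, and still so for the second after the job is handed in, with the robot touching nothing.
It also fails if it takes over 72 s, if anything falls off the work surface, if the arm or the gripper's body presses on something with over 40 N, if the wrist force passes 120 N, or if a joint passes its speed limit or range.

ROBOT

A 6-joint arm with a two-finger parallel gripper is mounted at the origin on the work surface. World frame = base frame: x ahead of the robot, y to its left, z up, the work surface at z = 0. Lengths are in m, angles in rad, forces in N, time in s.
With the tool pointing down it reaches from about 0.3 to 0.875 m from the base axis. Payload 6.4 kg.
Tool frame: the origin (TCP) lies at the very end of the fingers, on their centre line; the grasp point (between the pads) lies 19 mm behind it; z points along the fingers, y is the line along which they close (so a half turn about z gives the same grasp; the last joint's range is limited). The gripper opens to 85 mm and grips with 20 to 120 N. Pads are 22 mm wide; open, the fingers measure 114 mm over their backs; the gripper's body (76 mm by 85 mm) begins 54 mm behind the grasp point. The pads swing forward as they close: fully open they stand 13 mm farther back than shut.
Start: joints at [0.968, 0.181, 1.607, -0, 1.354, -0.206], TCP at [0.222, 0.53, 0.231] pointing down, gripper open.
Joint ranges: [-2.99, 2.99], [-0.89, 2.07], [0.3, 2.58], [-1.14, 4.28], [0, 2.63], [-3.12, 3.12]. Speed limits (rad/s): [2.57, 2.57, 3.01, 3.14, 3.14, 3.14].

INTERFACE

Orientations are given as a unit quaternion [w, x, y, z].
In Python, from bench import telemetry, camera, ctrl, spotter gives the robot as it stands.
- The arm moves only by the tool send_rows, never from a script. Its argument "series" is a list of rows, each a list of 3 entries, a list of its own where there are three numbers: the turn, a rotation vector about the world's x, y, z in degrees, then the shift along the world's x, y, z in mm, then the closure, from -1 (fully open) to 1 (shut), so that 0 is half open. In form: [[[rx, ry, rz], [dx, dy, dz], gripper], ...]. A call has 1 to 10 rows; each row is the pose to reach, as a shift and turn from the pose commanded when the call began; what a row does not reach only later rows make up. A row lasts 1/8 s, in which the tool goes at most 62.5 mm and 10.7 degrees, less where a joint would pass 70% of its speed; a pose out of reach is approached as far as the arm can. A call with a gripper value outside its range is refused whole. The fingers move at their own pace and stop on an object; the grip force is fixed at half the most. Time passes only in rows, so rows that repeat a pose let the fingers close. It gives the time, the measured TCP pose, the force, the opening and the grip force at its end, in the units of the state.
- telemetry.get_obs(): the state, without advancing time (a new reading comes with each control period).
- camera(name): name is "scene" or "side" or "wrist"; returns a dict with "pixels" (420x560x3 uint8, red, green, blue), "camera_matrix" (3x3 intrinsics, pixels), "xyz" and "orientation" of the camera in the world. Camera axes: x right, y up, looking along -z (the intrinsics and any distortion apply to the point x, -y, -z); pixel columns grow to the right and rows downward; lengths in m; the calibration is good to about 2 mm. A picture is of the moment at which its call begins. There is no depth.
- ctrl.hand_in(): hands the job in; it is judged then, once.
Trained networks look in the newest picture that a camera, given by its name, has taken for a name from the list of things; names that differ only in an ending like _2 or _b are one class to them, and where a whole thing is asked for, a point or a joint stands for the part that bears it (a point fixed in the world has none). Each returns a list of dicts, best first, with "conf" (0 to 1); they miss things now and then, are a little off and sometimes report something else, mostly with a low value. They report only what shows in the picture. A call takes as long as a camera call. They do not tell look-alikes from the thing itself.
- spotter.boxes_of(thing, camera): "xyz" ([x, y, z] in m, in world coordinates, good to about 4 mm: the middle of the surface that is visible of it).
- spotter.landmark_of(thing, camera): "xyz" ([x, y, z] in m, in world coordinates, good to about 4 mm: a listed point, or the origin of a listed thing).
The state is a dict: "time_s": time; "q": joint angles; "dq": joint speeds; "joint_efforts": joint torques, N m; "eef_pos": TCP position; "eef_rot": TCP orientation; "wrist_force": force on the tool from outside, world axes, zero at the start; "torque": the same for the moment, N m; "opening": opening from 0.0 (shut) to 1.0 (fully open); "grasp_force": force on a finger pad.
Only numpy, scipy, OpenCV 4.12 (cv2) and the standard library are available. Lean on these libraries where they do the work, as an engineer would, in place of code of your own. Each camera call takes 0.05 s, during which the arm holds its last target. There are 200 camera calls.

## Working session

There is one attempt and no reset: what is moved stays moved. The work goes in short steps, Python scripts to look and compute and a tool call to move; the robot and the scene stay as the last step left them, time stands still between calls to the robot, and variables do not carry over. Pictures are saved under pics/ and viewed, at most 10 in all, crops included, and the job is handed in when it is done.

Besides the shell and the picture viewer there is one more tool, called after "Call:" in YAML: its name, and indented under it one key for each argument. send_rows: Moves the arm, as the interface text tells. Its arguments: {"type":"object","properties":{"series":{"type":"array","items":{"type":"array"}}},"required":["series"]}

```bash
mkdir -p pics
python3 - <<'E'
from bench import telemetry, camera, ctrl, spotter
import cv2, numpy as np
for c in ["scene","side"]:
    r=camera(c); cv2.imwrite(f"pics/{c}0.png",r["pixels"][:,:,::-1]); print(c,np.round(r["xyz"],3),np.round(r["orientation"],3),np.round(r["camera_matrix"],1).tolist(),[k for k in r])
    for t in ["polisher","seat","hood","lid","sieve","tray","spray_can","jar","small_pot","mug","brush"]:
        print(t,[(np.round(d["xyz"],3).tolist(),round(d["conf"],2)) for d in spotter.landmark_of(t,c)])
o=telemetry.get_obs(); print(o)
E
```

```text
scene [0.12  0.849 1.909] [-0.2   -0.045  0.238  0.949] [[545.2, 0.0, 291.1], [0.0, 545.2, 206.4], [0.0, 0.0, 1.0]] ['pixels', 'camera_matrix', 'xyz', 'orientation']
polisher [([0.188, 0.331, 0.002], 0.92), ([0.61, 0.021, 0.006], 0.71), ([0.307, -0.269, -0.002], 0.61)]
seat [([0.189, 0.331, 0.178], 0.78), ([0.306, -0.27, 0.144], 0.59)]
hood []
lid [([0.615, 0.021, 0.132], 0.61)]
sieve [([0.464, 0.363, 0.003], 0.91), ([0.691, -0.167, -0.002], 0.61), ([0.611, 0.021, 0.004], 0.33)]
tray [([0.54, -0.348, 0.001], 0.76)]
spray_can [([0.692, -0.164, -0.002], 0.75)]
jar [([0.72, 0.191, -0.005], 0.77), ([0.613, 0.021, 0.133], 0.63)]
small_pot [([0.691, 0.342, 0.001], 0.63)]
mug [([0.709, -0.326, 0.0], 0.89), ([0.416, 0.559, -0.004], 0.37)]
brush [([0.412, 0.004, -0.003], 0.69), ([0.723, 0.193, -0.002], 0.54)]
side [ 0.266 -1.148  1.157] [ 0.91   0.405 -0.036 -0.081] [[398.5, 0.0, 285.2], [0.0, 398.5, 206.3], [0.0, 0.0, 1.0]] ['pixels', 'camera_matrix', 'xyz', 'orientation']
polisher [([0.306, -0.27, -0.003], 0.85), ([0.187, 0.333, -0.001], 0.79), ([0.613, 0.022, -0.002], 0.75)]
seat [([0.189,
[... 509 characters left out ...]
1], 0.88)]
{'time_s': 1.2, 'q': array([ 9.67701702e-01,  1.80823387e-01,  1.60700062e+00, -9.83528438e-06,
        1.35379709e+00, -2.06313782e-01]), 'dq': array([ 0.00109344, -0.00028639,  0.00083727,  0.00113287, -0.00161949,
        0.00072461]), 'joint_efforts': array([ 4.23750553e-04, -4.44859457e+01, -3.51679873e+01, -1.38662558e-04,
        6.43688636e-04, -7.18560477e-05]), 'eef_pos': array([0.22221056, 0.53034083, 0.231275  ]), 'eef_rot': array([-1.18417823e-06,  1.97090542e-01,  9.80385291e-01, -1.49609242e-05]), 'wrist_force': array([ 0.3727713 , -0.81107255,  0.22135846]), 'torque': array([-0.01731942, -0.04442788,  0.00666706]), 'grasp_force': 0.0, 'opening': 0.9961948594379421}
```

View pics/scene0.png

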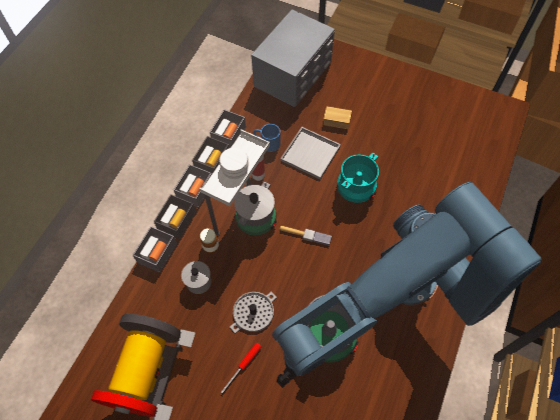

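View pics/side0.png

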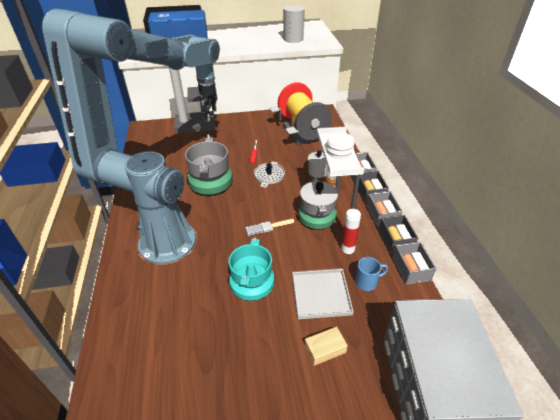

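The scene shows the smaller green polisher with the lidded bowl at (255,205) under the hood (235,165), the sieve at (253,312), the tray at (311,152), the turquoise look-alike at (358,180), and the larger green one under the arm. Next I'll get the yaws.

```bash
cat > h.py <<'E'
from bench import telemetry, camera, ctrl, spotter
import cv2, numpy as np
from scipy.spatial.transform import Rotation as R
def rot(q): return R.from_quat(np.roll(q,-1)).as_matrix()
def proj(c,p):
    v=(np.atleast_2d(p)-c["xyz"])@rot(c["orientation"]); v=v*[1,-1,-1]
    u=v@np.array(c["camera_matrix"]).T; return u[:,:2]/u[:,2:]
def back(c,uv,z):
    uv=np.atleast_2d(np.array(uv,float)); v=np.c_[uv,np.ones(len(uv))]@np.linalg.inv(c["camera_matrix"]).T*[1,-1,-1]
    d=v@rot(c["orientation"]).T; s=(z-c["xyz"][2])/d[:,2]; return c["xyz"]+d*s[:,None]
def body(o,yaw,p):
    return np.array(o)+R.from_euler("z",yaw,degrees=True).apply(np.atleast_2d(p))
E
python3 - <<'E'
from h import *
a=camera("scene");b=camera("side")
np.savez("cams.npz",a=a,b=b)
f=lambda c,u0,v0,w,h,W,H:cv2.resize(c["pixels"][v0:v0+h,u0:u0+w],(W,H),interpolation=cv2.INTER_CUBIC)
im=np.vstack([np.hstack([f(a,195,120,80,60,400,300),f(a,225,170,80,60,400,300)]),np.hstack([f(a,215,280,80,60,400,300),f(b,280,120,100,75,400,300)])])
cv2.imwrite("pics/z1.png",im[:,:,::-1])
print(back(a,[(310,127),(341,147),(317,178),(281,157)],.018).round(3))
E
```

```text
[[ 0.586 -0.463  0.018]
 [ 0.428 -0.421  0.018]
 [ 0.462 -0.241  0.018]
 [ 0.636 -0.274  0.018]]
```

View pics/z1.png

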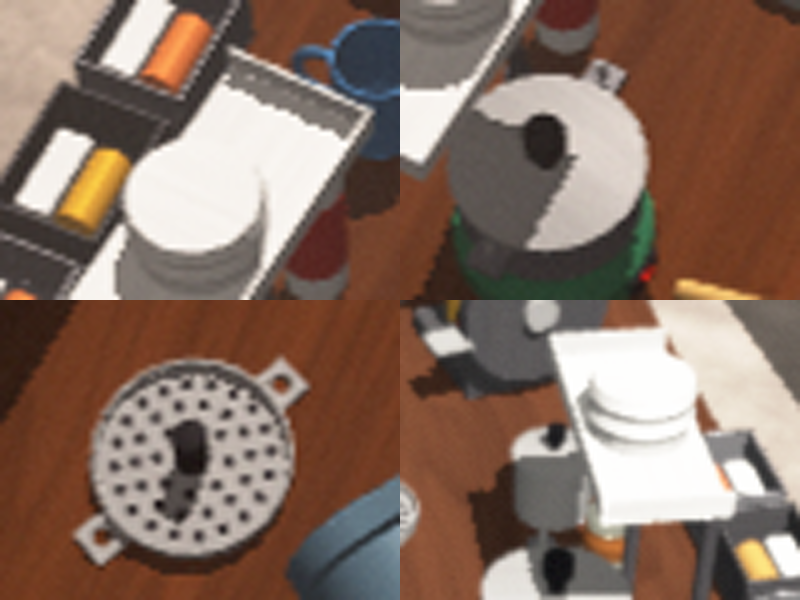

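The crops show the sieve ear holes at scene (271.8,296.2) and (235.2,328), polisher lugs at (266,184.4) and (243,221.6), and the hood's front edge from (269.4,142) to about (228,203).

Run:
```python
from h import *
a=camera("scene")
def yaw(p): d=p[0]-p[1]; return np.degrees(np.arctan2(-d[0],d[1])), np.linalg.norm(d[:2]), p.mean(0).round(4)
print("sieve",yaw(back(a,[(235.2,328),(271.8,296.2)],.005)))
print("pegs",yaw(back(a,[(243,221.6),(266,184.4)],.143)))
print("hood",yaw(back(a,[(228,203),(269.4,142)],.353)))
for c in ["scene","side"]:
  camera(c)
  for t in ["lid","sieve","polisher","tray","seat"]:
    for f in (spotter.landmark_of,spotter.boxes_of): print(c,t,f.__name__,[(d["xyz"].round(4).tolist() if hasattr(d["xyz"],"round") else np.round(d["xyz"],4).tolist(),round(d["conf"],2)) for d in f(t,c)[:3]])
print(telemetry.get_obs()["time_s"])
# grey-threshold refinement of lid knob
```

```text
sieve (np.float64(-23.643389088153167), np.float64(0.17318290044384715), array([0.4585, 0.3606, 0.005 ]))
pegs (np.float64(-3.3897625043924187), np.float64(0.17511484503349115), array([0.6086, 0.022 , 0.143 ]))
hood (np.float64(-4.729738575854214), np.float64(0.2724164563282053), array([0.6177, 0.0209, 0.353 ]))
scene lid call [([0.6134, 0.018, 0.1292], 0.96)]
scene lid call [([0.6057, 0.0262, 0.1463], 0.81)]
scene sieve call [([0.465, 0.3601, 0.0036], 0.84)]
scene sieve call [([0.4585, 0.3624, 0.0086], 0.77)]
scene polisher call [([0.3078, -0.2715, -0.0031], 0.89), ([0.1881, 0.33, -0.0013], 0.77), ([0.6087, 0.021, 0.0049], 0.59)]
scene polisher call [([0.5788, 0.0756, 0.06], 0.82), ([0.3026, -0.27, 0.079], 0.78), ([0.1806, 0.3311, 0.0767], 0.59)]
scene tray call [([0.5377, -0.3495, 0.001], 0.64)]
scene tray call [([0.5375, -0.347, 0.0043], 0.89)]
scene seat call [([0.3052, -0.2688, 0.1403], 0.96), ([0.1887, 0.3317, 0.1797], 0.95)]
scene seat call [([0.3034, -0.2667, 0.0824], 0.84), ([0.1782, 0.3294, 0.0763], 0.79), ([0.5768, 0.0732, 0.0554], 0.55)]
side lid call [([0.6107, 0.0219, 0.1333], 0.85)]
side lid call [([0.6057, 0.0077, 0.1494], 0.9)]
side sieve call [([0.4614, 0.3619, -0.0015], 0.84)]
side sieve call [([0.4603, 0.3501, 0.0033], 0.89), ([0.5948, -0.0382, 0.0597], 0.23)]
side polisher call [([0.6149, 0.0212, 0.0022], 0.93), ([0.1861, 0.3306, 0.001], 0.82), ([0.3073, -0.2738, -0.0005], 0.72)]
side polisher call [([0.1897, 0.2807, 0.1227], 0.89), ([0.3066, -0.2791, 0.0867], 0.79), ([0.594, -0.0381, 0.0598], 0.57)]
side tray call [([0.5413, -0.3498, 0.0032], 0.63), ([0.6111, 0.023, 0.1334], 0.5)]
side tray call [([0.5434, -0.3564, 0.0059], 0.68)]
side seat call [([0.1861, 0.3312, 0.1785], 0.94), ([0.6112, 0.0208, 0.1331], 0.91), ([0.3058, -0.268, 0.1371], 0.77)]
side seat call [([0.1896, 0.2773, 0.1177], 0.88), ([0.308, -0.2786, 0.084], 0.7)]
2.45
```

```bash
cat >> h.py <<'E'
def go(g,al,th=40):
    """rotvec (deg) and shift (mm) from the present pose to grasp point g, heading al, tilt th"""
    o=telemetry.get_obs(); c=R.from_quat(np.roll(o["eef_rot"],-1))
    t=R.from_euler("z",al,degrees=True)*R.from_euler("y",-th,degrees=True)*R.from_matrix(np.array([[-1,0,0],[0,1,0],[0,0,-1.]]))
    tcp=np.array(g)+.019*t.apply([0,0,1]); rv=(t*c.inv()).as_rotvec(degrees=True)
    print("turn",rv.round(1),np.linalg.norm(rv).round(1),"shift",((tcp-o["eef_pos"])*1e3).round(1),"t",o["time_s"]); return tcp,rv
E
python3 - <<'E'
from h import *
z=np.array([.643,0,-.766])
go(np.array([.612,.0215,.178])-.13*z,0)
E
```

```text
turn [ -7.9 -39.5  21.8] 45.8 shift [ 318.4 -508.8   31.7] t 2.45
```

Call:
send_rows:
  series:
    - [[0,0,0],[10,-20,50],-1]
    - [[-2,-8,4],[60,-70,60],-1]
    - [[-3,-16,9],[100,-130,60],-1]
    - [[-5,-24,13],[140,-190,60],-1]
    - [[-6,-32,17],[180,-250,60],-1]
    - [[-7.9,-39.5,21.8],[215,-310,55],-1]
    - [[-7.9,-39.5,21.8],[245,-365,50],-1]
    - [[-7.9,-39.5,21.8],[275,-420,45],-1]
    - [[-7.9,-39.5,21.8],[300,-475,40],-1]
    - [[-7.9,-39.5,21.8],[318,-509,32],-1]

```text
time_s: 3.7
eef_pos: [0.5264, 0.0483, 0.2686]
eef_rot: [0.344, -0.0, 0.939, 0.0]
wrist_force: [1.2, 1.5, -0.1]
opening: 0.998
grasp_force: 0.0
```

Call:
send_rows:
  series:
    - [[0,0,0],[0,0,0],-1]
    - [[0,0,0],[0,0,0],-1]

```text
time_s: 3.95
eef_pos: [0.5253, 0.0498, 0.267]
eef_rot: [0.342, 0.001, 0.94, 0.0]
wrist_force: [0.0, 0.5, 0.0]
opening: 0.999
grasp_force: 0.0
```

Run:
```python
from h import *
o=telemetry.get_obs(); print(o["eef_pos"],o["q"].round(2),o["wrist_force"].round(1))
z=np.array([.643,0,-.766])
for c in ("scene","side","wrist"):
  r=camera(c); cv2.imwrite(f"pics/{c}1.png",r["pixels"][:,:,::-1])
  for t in ("lid","seat","hood"): print(c,t,[(np.round(d["xyz"],4).tolist(),round(d["conf"],2)) for d in spotter.landmark_of(t,c)[:3]])
go(np.array([.612,.0215,.178]),0)
```

```text
[0.52530276 0.04977499 0.26702997] [-0.22 -0.42  2.22  0.23  0.66 -1.92] [0.  0.5 0. ]
scene lid [([0.6078, 0.0235, 0.1317], 0.83)]
scene seat [([0.1852, 0.3322, 0.1771], 0.64), ([0.3055, -0.2666, 0.1445], 0.64)]
scene hood [([0.5036, -0.5558, -0.0017], 0.74)]
side lid [([0.6113, 0.022, 0.1353], 0.95)]
side seat [([0.3042, -0.2683, 0.1376], 0.91), ([0.1864, 0.3291, 0.1764], 0.77), ([0.6114, 0.0228, 0.1374], 0.74)]
side hood []
wrist lid [([0.6132, 0.0212, 0.1332], 0.62)]
wrist seat []
wrist hood [([0.7116, -0.3281, -0.0018], 0.17)]
turn [-0.   0.  -0.1] 0.1 shift [  98.6  -29.1 -103.9] t 4.55
```

View pics/wrist1.png

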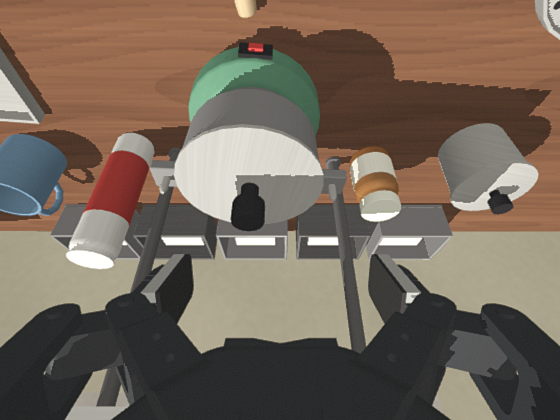

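The wrist view shows the lid knob at about (248,205) between the open fingers and the lugs at (165,170) and (335,175). Lid estimates agree at (0.612, 0.0215). Aligning, then going in.

Call:
send_rows:
  series:
    - [[0,0,0],[14,-29,-4],-1]
    - [[0,0,0],[14,-29,-4],-1]
    - [[0,0,0],[40,-29,-35],-1]
    - [[0,0,0],[65,-29,-64],-1]
    - [[0,0,0],[85,-29,-88],-1]
    - [[0,0,0],[99,-29,-104],-1]
    - [[0,0,0],[99,-29,-104],-1]
    - [[0,0,0],[99,-29,-104],-1]

```text
time_s: 5.55
eef_pos: [0.6244, 0.0216, 0.1638]
eef_rot: [0.342, -0.0, 0.94, 0.0]
wrist_force: [-0.1, 0.3, -0.0]
opening: 0.998
grasp_force: 0.0
```

Call:
send_rows:
  series:
    - [[0,0,0],[0,0,0],1]
    - [[0,0,0],[0,0,0],1]
    - [[0,0,0],[0,0,0],1]
    - [[0,0,0],[0,0,0],1]
    - [[0,0,0],[0,0,0],1]
    - [[0,0,0],[0,0,0],1]
    - [[0,0,0],[0,0,0],1]
    - [[0,0,0],[0,0,0],1]

```text
time_s: 6.55
eef_pos: [0.6249, 0.0211, 0.1641]
eef_rot: [0.343, -0.0, 0.939, 0.0]
wrist_force: [-5.4, 0.3, 6.0]
opening: 0.358
grasp_force: 58.9
```

Run:
```python
from h import *
go(np.array([.612,.0215,.178]),0)
r=camera("wrist");s=camera("side")
print("z1 knob proj",proj(r,[[.612,.0215,.189]]))
im=np.hstack([cv2.resize(r["pixels"],(400,300)),cv2.resize(s["pixels"][90:240,240:440],(400,300))]); cv2.imwrite("pics/g1.png",im[:,:,::-1])
```

```text
turn [-0.   0.1 -0. ] 0.1 shift [-0.7  0.4 -0.7] t 6.55
z1 knob proj [[282.27736496 298.39340647]]
```

View pics/g1.png

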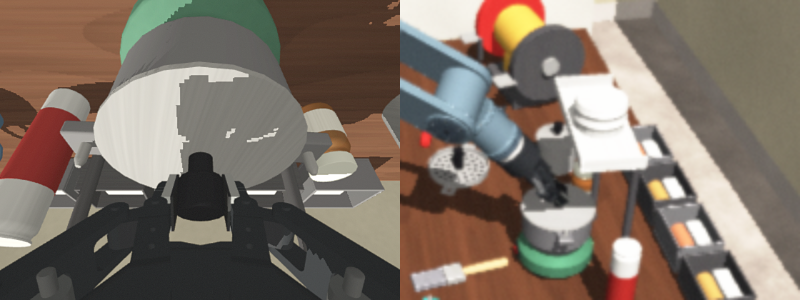

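Knob held (opening 0.358 ≈ 30 mm, 59 N). Lifting and drawing back out from under the hood.

Call:
send_rows:
  series:
    - [[0,0,0],[0,0,8],1]
    - [[0,0,0],[0,0,18],1]
    - [[0,0,0],[0,0,28],1]
    - [[0,0,0],[-15,0,30],1]
    - [[0,0,0],[-40,0,30],1]
    - [[0,0,0],[-70,0,32],1]
    - [[0,0,0],[-100,0,36],1]
    - [[0,0,0],[-130,0,40],1]
    - [[0,0,0],[-145,-10,40],1]
    - [[0,0,0],[-150,-25,40],1]

```text
time_s: 7.9
eef_pos: [0.4739, -0.0036, 0.2039]
eef_rot: [0.343, -0.001, 0.939, 0.0]
wrist_force: [0.6, 0.6, -2.7]
opening: 0.355
grasp_force: 59.6
```

Run:
```python
from h import *
o=telemetry.get_obs(); print(o["eef_pos"],o["wrist_force"],o["torque"],o["opening"])
r=camera("wrist");s=camera("side")
im=np.hstack([cv2.resize(r["pixels"],(400,300)),cv2.resize(s["pixels"][90:240,240:440],(400,300))]); cv2.imwrite("pics/g2.png",im[:,:,::-1])
cv2.imwrite("pics/w2.png",r["pixels"][:,:,::-1])
go([.54,-.349,.12],-55)
```

```text
[ 0.47393716 -0.00359102  0.20394482] [ 0.57533248  0.64311507 -2.65893746] [-0.0537846   0.4778669  -0.02695255] 0.35476312905438123
turn [  0.1   0.1 -54.9] 54.9 shift [  72.4 -354.   -98.9] t 8.0
```

View pics/g2.png

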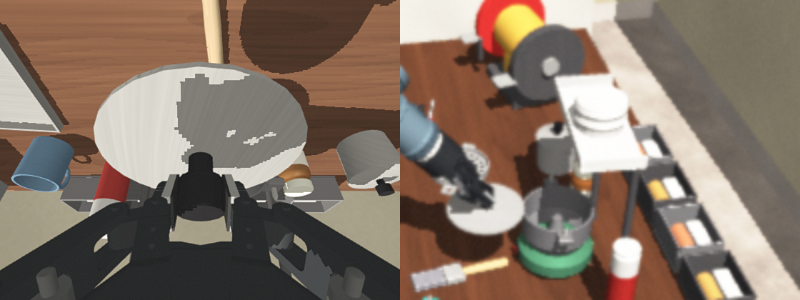

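The wrist view shows the lid unchanged in the grip and level; the bowl is open with both pegs visible. Carrying it to the tray.

Call:
send_rows:
  series:
    - [[0,0,-5],[5,-30,0],1]
    - [[0,0,-12],[12,-70,0],1]
    - [[0,0,-20],[22,-115,0],1]
    - [[0,0,-28],[34,-160,0],1]
    - [[0,0,-35],[45,-205,0],1]
    - [[0,0,-42],[55,-250,-10],1]
    - [[0,0,-49],[64,-295,-30],1]
    - [[0,0,-55],[70,-330,-60],1]
    - [[0,0,-55],[72,-350,-85],1]
    - [[0,0,-55],[72,-354,-99],1]

```text
time_s: 9.25
eef_pos: [0.547, -0.3582, 0.1024]
eef_rot: [0.303, 0.434, 0.834, -0.157]
wrist_force: [-0.2, 0.1, -2.4]
opening: 0.356
grasp_force: 59.9
```

Call:
send_rows:
  series:
    - [[0,0,0],[0,0,0],1]
    - [[0,0,0],[0,0,0],1]
    - [[0,0,0],[0,0,0],1]

```text
time_s: 9.62
eef_pos: [0.5474, -0.3577, 0.1057]
eef_rot: [0.305, 0.434, 0.833, -0.158]
wrist_force: [-0.1, -0.0, -1.3]
opening: 0.355
grasp_force: 59.9
```

Run:
```python
from h import *
o=telemetry.get_obs(); print(o["eef_pos"],o["q"].round(2))
for c in ("scene","side"):
  r=camera(c)
  for t in ("tray","lid"): print(c,t,[(np.round(d["xyz"],4).tolist(),round(d["conf"],2)) for d in spotter.landmark_of(t,c)[:3]])
  u,v=proj(r,[[.54,-.349,.03]])[0].astype(int); cv2.imwrite(f"pics/t_{c}.png",cv2.resize(r["pixels"][v-45:v+45,u-60:u+60],(400,300))[:,:,::-1])
cv2.imwrite("pics/t.png",np.hstack([cv2.imread("pics/t_scene.png"),cv2.imread("pics/t_side.png")]))
go([.54,-.349,.052],-55)
```

```text
[ 0.54744604 -0.35767983  0.10568032] [-0.67  0.25  2.   -0.72  0.28 -0.65]
scene tray [([0.5412, -0.3457, -0.0013], 0.78)]
scene lid [([0.5409, -0.3492, 0.0732], 0.68)]
side tray []
side lid [([0.5396, -0.3479, 0.0775], 0.86)]
turn [ 0.   0.1 -0. ] 0.1 shift [  0.3  -1.2 -67.3] t 9.925
```

View pics/t.png

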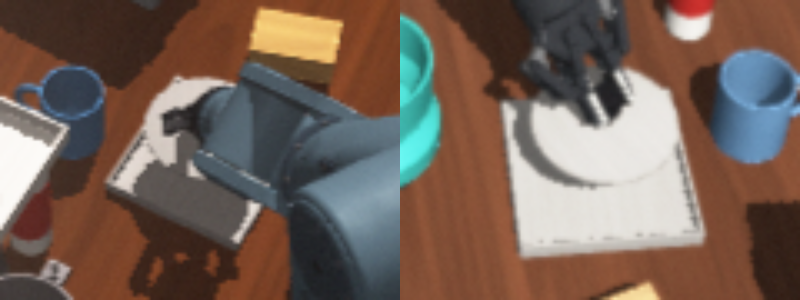

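The lid is over the tray, centred on it to within a few mm. Lowering gently.

Call:
send_rows:
  series:
    - [[0,0,0],[0,-1,-15],1]
    - [[0,0,0],[0,-1,-32],1]
    - [[0,0,0],[0,-1,-48],1]
    - [[0,0,0],[0,-1,-58],1]
    - [[0,0,0],[0,-1,-64],1]
    - [[0,0,0],[0,-1,-66],1]
    - [[0,0,0],[0,-1,-67],1]
    - [[0,0,0],[0,-1,-68],1]
    - [[0,0,0],[0,-1,-68],1]

```text
time_s: 11.05
eef_pos: [0.5476, -0.3598, 0.0399]
eef_rot: [0.301, 0.434, 0.835, -0.156]
wrist_force: [0.9, -0.7, -2.3]
opening: 0.358
grasp_force: 60.0
```

Call:
send_rows:
  series:
    - [[0,0,0],[0,0,-1],1]
    - [[0,0,0],[0,0,-1],1]

```text
time_s: 11.3
eef_pos: [0.5476, -0.3598, 0.0389]
eef_rot: [0.3, 0.434, 0.835, -0.156]
wrist_force: [-0.3, 1.0, -2.9]
opening: 0.355
grasp_force: 60.0
```

Call:
send_rows:
  series:
    - [[0,0,0],[0,0,-1],1]
    - [[0,0,0],[0,0,-2],1]
    - [[0,0,0],[0,0,-2],1]

```text
time_s: 11.68
eef_pos: [0.5478, -0.36, 0.0375]
eef_rot: [0.3, 0.434, 0.835, -0.155]
wrist_force: [-0.5, 0.5, -2.1]
opening: 0.353
grasp_force: 60.0
```

Call:
send_rows:
  series:
    - [[0,0,0],[0,0,-1],1]
    - [[0,0,0],[0,0,-1],1]

```text
time_s: 11.92
eef_pos: [0.5479, -0.3601, 0.0368]
eef_rot: [0.3, 0.434, 0.835, -0.155]
wrist_force: [-0.4, -0.3, -2.1]
opening: 0.357
grasp_force: 60.0
```

Call:
send_rows:
  series:
    - [[0,0,0],[0,0,-1],1]
    - [[0,0,0],[0,0,-2],1]
    - [[0,0,0],[0,0,-2],1]

```text
time_s: 12.3
eef_pos: [0.5483, -0.3604, 0.0359]
eef_rot: [0.299, 0.435, 0.835, -0.155]
wrist_force: [-1.1, 1.6, 0.8]
opening: 0.357
grasp_force: 60.5
```

Contact made. Releasing and withdrawing along the tool axis.

Call:
send_rows:
  series:
    - [[0,0,0],[0,0,0],0.1]
    - [[0,0,0],[0,0,0],-0.5]
    - [[0,0,0],[0,0,0],-1]
    - [[0,0,0],[0,0,0],-1]
    - [[0,0,0],[-7,10,15],-1]
    - [[0,0,0],[-22,32,46],-1]
    - [[0,0,0],[-37,53,77],-1]
    - [[0,0,0],[-55,79,115],-1]
    - [[0,0,0],[-60,110,150],-1]
    - [[0,0,0],[-60,150,170],-1]

```text
time_s: 13.55
eef_pos: [0.4882, -0.2101, 0.2082]
eef_rot: [0.301, 0.435, 0.834, -0.155]
wrist_force: [1.1, 0.4, -0.3]
opening: 0.997
grasp_force: 0.0
```

Run:
```python
from h import *
o=telemetry.get_obs(); print(o["eef_pos"],o["opening"],o["wrist_force"])
ims=[]
for c in ("scene","side"):
  r=camera(c)
  for t in ("tray","lid","sieve"): print(c,t,[(np.round(d["xyz"],4).tolist(),round(d["conf"],2)) for d in spotter.landmark_of(t,c)[:3]])
  u,v=proj(r,[[.54,-.349,.03]])[0].astype(int); ims.append(cv2.resize(r["pixels"][v-45:v+45,u-60:u+60],(400,300))[:,:,::-1])
  u,v=proj(r,[[.6118,.0215,.14]])[0].astype(int); ims.append(cv2.resize(r["pixels"][v-39:v+39,u-52:u+52],(400,300),interpolation=cv2.INTER_CUBIC)[:,:,::-1]); print(c,"crop2 origin",u-52,v-39,"scale",400/104)
cv2.imwrite("pics/t2.png",np.vstack([np.hstack(ims[:2]),np.hstack(ims[2:])]))
s=np.array([.462,.361,.045]); z=np.array([.643*np.cos(.436),.643*np.sin(.436),-.766])
go(s-.14*z,25)
```

```text
[ 0.48815603 -0.21009822  0.20815057] 0.9965020124974923 [ 1.1100673   0.35542424 -0.26629222]
scene tray [([0.5419, -0.3496, -0.0001], 0.78)]
scene lid [([0.5409, -0.3519, 0.0069], 0.92)]
scene sieve [([0.4634, 0.3601, 0.002], 0.6)]
scene crop2 origin 202 163 scale 3.8461538461538463
side tray [([0.5406, -0.3548, 0.0018], 0.78), ([0.7056, -0.3287, -0.0007], 0.19)]
side lid [([0.5423, -0.3509, 0.0069], 0.91)]
side sieve [([0.463, 0.3644, -0.0028], 0.66), ([0.726, 0.1957, -0.0004], 0.19)]
side crop2 origin 266 153 scale 3.8461538461538463
turn [-0.3 -0.8 80. ] 80.0 shift [-96.  539.  -66.7] t 13.95
```

View pics/t2.png

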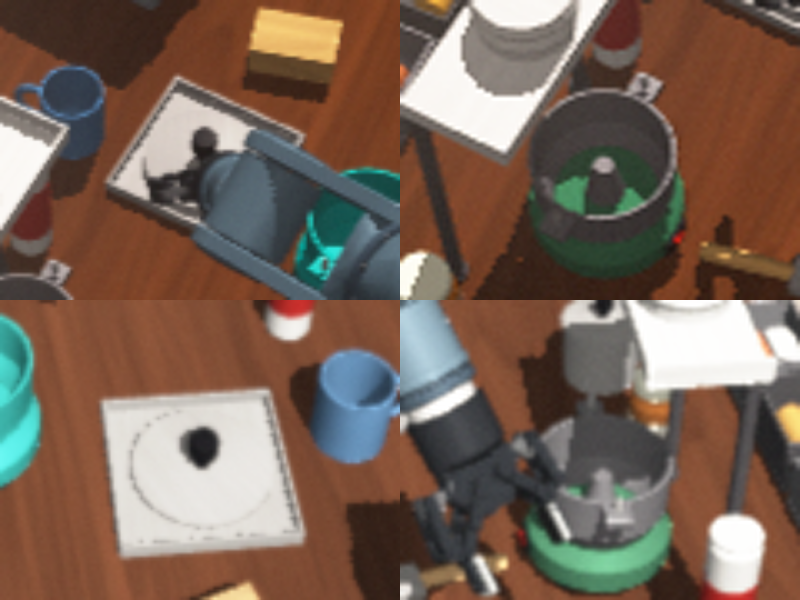

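The lid lies flat, knob up, inside the tray with clearance all round; the bowl is open with its centre column. On to the sieve.

Call:
send_rows:
  series:
    - [[0,0,5],[-25,30,40],-1]
    - [[0,0,13],[-50,80,60],-1]
    - [[0,0,22],[-70,130,60],-1]
    - [[0,0,31],[-85,185,60],-1]
    - [[0,0,40],[-95,240,60],-1]
    - [[0,0,49],[-96,295,50],-1]
    - [[0,0,58],[-96,350,40],-1]
    - [[0,-0.5,67],[-96,410,20],-1]
    - [[-0.3,-0.8,75],[-96,470,0],-1]
    - [[-0.3,-0.8,80],[-96,525,-10],-1]

```text
time_s: 15.2
eef_pos: [0.3917, 0.3156, 0.1935]
eef_rot: [0.334, -0.205, 0.917, 0.075]
wrist_force: [1.8, -0.7, 0.1]
opening: 0.997
grasp_force: 0.0
```

Run:
```python
from h import *
o=telemetry.get_obs(); print(o["eef_pos"],o["q"].round(2))
s=np.array([.462,.361,.045]); z=np.array([.643*np.cos(.436),.643*np.sin(.436),-.766])
go(s-.10*z,25)
r=camera("wrist"); cv2.imwrite("pics/w3.png",r["pixels"][:,:,::-1])
for c in ("wrist","side","scene"):
  camera(c); print(c,[(np.round(d["xyz"],4).tolist(),round(d["conf"],2)) for d in spotter.landmark_of("sieve",c)[:2]])
print(proj(r,[[.462,.361,.06],*body([.462,.361,.005],-23.6,[[0,.084,0],[0,-.084,0]])]).round(0))
```

```text
[0.39169802 0.31562953 0.19350927] [ 0.44 -0.35  2.34 -0.01  0.46 -1.56]
turn [-0.  -0.  -0.2] 0.2 shift [ 23.1  23.4 -86.5] t 15.2
wrist [([0.46, 0.3585, -0.002], 0.59)]
side [([0.4631, 0.3597, -0.0016], 0.8)]
scene [([0.4605, 0.3612, 0.0027], 0.84), ([0.6909, -0.1657, -0.0032], 0.52)]
[[292. 174.]
 [332. 175.]
 [235.  86.]]
```

View pics/w3.png

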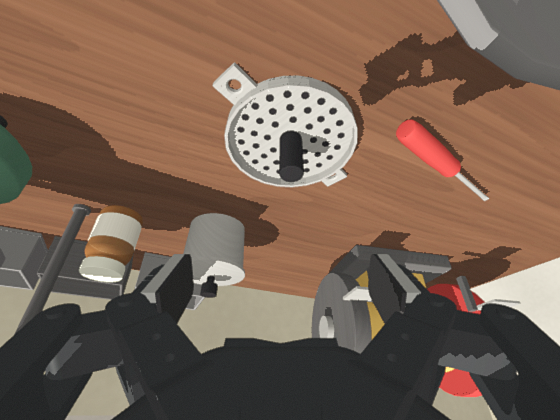

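The wrist picture shows the near ear hole at (234,85), the far one at about (333,177) and the grip top at (291,173), which match the projected model within 2 px. Grasping.

Call:
send_rows:
  series:
    - [[0,0,0],[10,12,-40],-1]
    - [[0,0,0],[23,23,-86],-1]
    - [[0,0,0],[23,23,-86],-1]
    - [[0,0,0],[40,31,-109],-1]
    - [[0,0,0],[57,39,-131],-1]
    - [[0,0,0],[71,46,-150],-1]
    - [[0,0,0],[81,50,-163],-1]
    - [[0,0,0],[81,50,-163],-1]
    - [[0,0,0],[81,50,-163],-1]

```text
time_s: 16.68
eef_pos: [0.4777, 0.3641, 0.0424]
eef_rot: [0.333, -0.204, 0.918, 0.075]
wrist_force: [-0.3, -0.1, 0.4]
opening: 0.997
grasp_force: 0.0
```

Call:
send_rows:
  series:
    - [[0,0,0],[0,0,0],1]
    - [[0,0,0],[0,0,0],1]
    - [[0,0,0],[0,0,0],1]
    - [[0,0,0],[0,0,0],1]
    - [[0,0,0],[0,0,0],1]
    - [[0,0,0],[0,0,0],1]
    - [[0,0,0],[0,0,0],1]
    - [[0,0,0],[0,0,0],1]

```text
time_s: 17.68
eef_pos: [0.475, 0.3647, 0.039]
eef_rot: [0.33, -0.205, 0.918, 0.075]
wrist_force: [-5.2, -3.3, 9.5]
opening: 0.286
grasp_force: 58.1
```

Call:
send_rows:
  series:
    - [[0,0,0],[0,0,10],1]
    - [[0,0,0],[0,0,30],1]
    - [[0,0,0],[5,-5,60],1]
    - [[0,0,0],[10,-20,95],1]
    - [[0,0,5],[10,-45,130],1]
    - [[0,0,10],[8,-75,150],1]
    - [[0,0,15],[5,-105,150],1]
    - [[0,0,20],[0,-140,150],1]
    - [[0,0,20],[-15,-180,150],1]
    - [[0,0,20],[-30,-220,150],1]

```text
time_s: 18.92
eef_pos: [0.4465, 0.1508, 0.189]
eef_rot: [0.309, -0.361, 0.87, 0.131]
wrist_force: [1.1, -2.0, -4.4]
opening: 0.285
grasp_force: 59.6
```

Run:
```python
from h import *
o=telemetry.get_obs(); print(o["eef_pos"],o["opening"],o["wrist_force"],o["torque"])
r=camera("wrist"); cv2.imwrite("pics/w4.png",r["pixels"][:,:,::-1]); np.savez("w4.npz",**{k:r[k] for k in r},p=o["eef_pos"],q=o["eef_rot"])
go([.612,.0215,.2],45)
```

```text
[0.44649961 0.15084052 0.18897292] 0.2852776313047888 [ 1.11358608 -1.95109458 -4.37201155] [-0.55855323  0.43344031 -0.05445661]
turn [ 0.3 -0.9  1. ] 1.4 shift [ 173.2 -111.2   -3.4] t 18.975
```

View pics/w4.png

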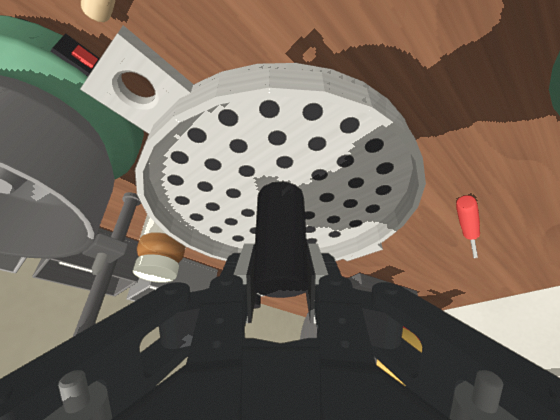

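The wrist view shows the sieve held by its grip, with the near ear hole at (133,88) and the far ear partly hidden near (375,245). That was my last allowed picture, so from here I measure numerically: averaging network readings and fitting the model silhouette.

```bash
cat > fit.py <<'E'
from h import *
from scipy.optimize import least_squares
def sieve_fit(r,x0):
    """x0: x,y,z (m), roll,pitch,yaw deg. Fit to upper outline of disc + near hole in the wrist picture"""
    im=r["pixels"]; hsv=cv2.cvtColor(im,cv2.COLOR_RGB2HSV)
    P=lambda x,p: proj(r,x[:3]+R.from_euler("ZYX",[x[5],x[4],x[3]],degrees=True).apply(p))
    a=np.linspace(0,2*np.pi,180); c=np.c_[.0715*np.cos(a),.0715*np.sin(a)]
    hull=lambda x: cv2.convexHull(P(x,np.r_[np.c_[c,0*a],np.c_[c,0*a+.017]]).astype(np.float32))
    m=((hsv[...,1]<60)&(hsv[...,2]>90)).astype(np.uint8)
    # edge points: along normals of the initial hull, last mask pixel outward
    h=hull(x0)[:,0]; ctr=h.mean(0); pts=[]
    for t in np.radians(np.arange(200,345,3)):
        d=np.array([np.cos(t),np.sin(t)]); k=[ctr+d*s for s in np.arange(60,220,.5)]
        v=[0<=q[1]<419 and 0<=q[0]<559 and m[int(round(q[1])),int(round(q[0]))] for q in k]
        s0=np.argmin([abs(cv2.pointPolygonTest(hull(x0),tuple(map(float,q)),True)) for q in k])
        w=[i for i in range(max(0,s0-40),min(len(k)-1,s0+40)) if v[i] and not v[i+1]]
        if w: pts.append(k[w[-1]])
    pts=np.array(pts)
    # near hole
    sgn=min((1,-1),key=lambda s:P(x0,[[0,s*.084,.005]])[0][0])
    u=P(x0,[[0,sgn*.084,.006]])[0]; hm=1-m; n,l,st,ce=cv2.connectedComponentsWithStats(hm)
    i=min((i for i in range(1,n) if 80<st[i,4]<3000),key=lambda i:np.linalg.norm(ce[i]-u))
    cnt=max(cv2.findContours((l==i).astype(np.uint8),cv2.RETR_EXTERNAL,cv2.CHAIN_APPROX_NONE)[0],key=len)
    hole=np.array(cv2.fitEllipse(cnt)[0])
    def res(x):
        H=hull(x); e=[cv2.pointPolygonTest(H,tuple(map(float,q)),True) for q in pts]
        return np.r_[np.array(e)*.5,(P(x,[[0,sgn*.084,.003]])[0]-hole)*2,(np.array(x)-x0)/[.004,.004,.004,2,2,2]]
    s=least_squares(res,x0,loss="soft_l1",x_scale=[.001]*3+[1]*3,diff_step=1e-4)
    print("hole det",hole.round(1),"pred0",P(x0,[[0,sgn*.084,.003]])[0].round(1),"area",st[i,4],"n",len(pts),"init rms",np.std(res(x0)[:len(pts)]).round(2),"rms",np.sqrt(np.mean(res(s.x)[:len(pts)]**2)).round(2))
    return s.x
E
python3 - <<'E'
from fit import *
o=telemetry.get_obs()
T=R.from_quat(np.roll(o["eef_rot"],-1)); T0=R.from_quat(np.roll(np.array([.33,-.205,.918,.075]),-1)); p0=np.array([.475,.3647,.039])
D=T*T0.inv(); pos=o["eef_pos"]+D.apply(np.array([.462,.361,0])-p0); e=(D*R.from_euler("z",-23.6,degrees=True)).as_euler("ZYX",degrees=True)
x0=np.r_[pos,e[2],e[1],e[0]]; print("carried",x0.round(4))
print("fit",sieve_fit(camera("wrist"),x0).round(4))
for c in ("scene","side"):
  A={k:[] for k in("sieve","seat","polisher")}
  for _ in range(8):
    camera(c)
    for k in A:
      ref=pos if k=="sieve" else np.array([.612,.0215,.14 if k=="seat" else 0])
      A[k]+=[d["xyz"] for d in spotter.landmark_of(k,c) if np.linalg.norm(d["xyz"]-ref)<.025]
  for k in A:
    if A[k]: print(c,k,len(A[k]),np.mean(A[k],0).round(4),np.std(A[k],0).round(4))
E
```

```text
carried [ 0.436   0.1336  0.1499 -0.1082  0.5006 -4.8719]
hole det [136.8  84.3] pred0 [144.7  86.6] area 543 n 41 init rms 2.02 rms 0.37
fit [ 0.4383  0.1308  0.1513  0.0488  0.8814 -6.2965]
scene sieve 8 [0.438  0.1419 0.153 ] [0.0015 0.0029 0.001 ]
scene seat 8 [0.6141 0.0205 0.1407] [0.001  0.0009 0.0006]
scene polisher 8 [0.6112 0.0211 0.0052] [0.001  0.0017 0.0015]
side sieve 6 [0.4388 0.1412 0.1488] [0.0008 0.0008 0.0009]
side seat 8 [0.6145 0.024  0.1374] [0.0014 0.0013 0.0012]
side polisher 8 [6.135e-01 2.160e-02 5.000e-04] [0.0015 0.001  0.0012]
```

Run:
```python
from fit import *
o=telemetry.get_obs(); print(o["time_s"],o["eef_pos"].round(4),o["eef_rot"].round(4))
T=R.from_quat(np.roll(o["eef_rot"],-1)); print("grasp pt",(o["eef_pos"]-.019*T.apply([0,0,1])).round(4))
T0=R.from_quat(np.roll(np.array([.33,-.205,.918,.075]),-1)); p0=np.array([.475,.3647,.039])
D=T*T0.inv(); pos=o["eef_pos"]+D.apply(np.array([.462,.361,0])-p0); e=(D*R.from_euler("z",-23.6,degrees=True)).as_euler("ZYX",degrees=True)
x0=np.r_[pos,e[2],e[1],e[0]]; print("carried",x0.round(4))
print("fit",sieve_fit(camera("wrist"),x0).round(4))
for c in ("wrist","scene","side"):
    camera(c); print(c,[d["xyz"] for d in spotter.landmark_of("sieve",c)])
```

```text
22.225 [0.4472 0.1515 0.1888] [ 0.3089 -0.3593  0.8709  0.1302]
grasp pt [0.4388 0.143  0.2035]
carried [ 0.436   0.1435  0.1499 -0.2174  0.3682 -3.8895]
hole det [137.5  84.5] pred0 [144.7  86.6] area 547 n 41 init rms 2.01 rms 0.47
fit [ 0.4385  0.1409  0.1513  0.0316  0.3578 -5.4787]
wrist [[0.4343, 0.1398, 0.1487]]
scene [[0.691, -0.1641, 0.0016], [0.4378, 0.1419, 0.1531]]
side [[0.6941, 0.3428, -0.0024]]
```

Run:
```python
from fit import *
r=camera("scene"); g=cv2.GaussianBlur(cv2.cvtColor(r["pixels"],cv2.COLOR_RGB2GRAY),(0,0),.7).astype(np.float32)
for yz in (.33,.355):
  a,b=proj(r,body([.613,.0218,0],-4,[[.005,.125,yz],[.005,-.125,yz]]))
  n=np.array([-(b-a)[1],(b-a)[0]])/np.linalg.norm(b-a); ks=np.arange(-6,6.1,.25); P=[];G=[]
  for t in np.linspace(0,1,60):
    q=a+t*(b-a)+ks[:,None]*n; v=cv2.remap(g,q[:,:1].astype(np.float32),q[:,1:].astype(np.float32),1)[:,0]
    d=np.abs(np.gradient(v)); i=d.argmax(); P.append(q[i]); G.append((ks[i],d[i]))
  P=np.array(P); G=np.array(G); ok=(G[:,1]>6)&(abs(G[:,0]-np.median(G[:,0]))<1.2)
  vx,vy,x,y=cv2.fitLine(P[ok].astype(np.float32),cv2.DIST_HUBER,0,.01,.01)[:,0]
  w=back(r,[(x+s*vx,y+s*vy) for s in(-30,30)],yz); d=w[0]-w[1]; d*=np.sign(d[1])
  l=R.from_euler("z",4,degrees=True).apply(w.mean(0)-[.613,.0218,0])
  print(yz,a.round(),b.round(),ok.sum(),"offset",np.median(G[:,0]),"yaw",np.degrees(np.arctan2(-d[0],d[1])).round(2),"local x",l.round(4))
go([.613,.022,.2],45); o=telemetry.get_obs();print(o["time_s"])
```

```text
0.33 [231. 204.] [267. 148.] 60 offset -2.0 yaw -4.21 local x [ 0.0124 -0.0004  0.33  ]
0.355 [230. 200.] [267. 144.] 60 offset 0.5 yaw -4.07 local x [ 0.0032 -0.0323  0.355 ]
turn [ 0.4 -0.8  0.1] 0.9 shift [ 174.4 -120.8   -3.3] t 22.625
22.625
```

Call:
send_rows:
  series:
    - [[0,0,0],[5,-20,6],1]
    - [[0,0,0],[15,-50,15],1]
    - [[0,0,0],[30,-85,17],1]
    - [[0,0,0],[55,-110,17],1]
    - [[0,0,0],[85,-120,17],1]
    - [[0,0,0],[115,-120,17],1]
    - [[0,0,0],[140,-120,17],1]
    - [[0,0,0],[160,-120,17],1]
    - [[0,0,0],[173,-120,17],1]
    - [[0,0,0],[173,-120,17],1]

```text
time_s: 23.88
eef_pos: [0.6255, 0.0401, 0.2154]
eef_rot: [0.299, -0.353, 0.877, 0.128]
wrist_force: [0.0, 0.3, -2.8]
opening: 0.278
grasp_force: 59.7
```

Call:
send_rows:
  series:
    - [[0,0,0],[0,0,0],1]
    - [[0,0,0],[0,0,0],1]

```text
time_s: 24.12
eef_pos: [0.6249, 0.0403, 0.2159]
eef_rot: [0.299, -0.353, 0.877, 0.128]
wrist_force: [0.0, -0.0, -3.7]
opening: 0.28
grasp_force: 59.7
```

Run:
```python
from fit import *
o=telemetry.get_obs(); T=R.from_quat(np.roll(o["eef_rot"],-1)); gp=o["eef_pos"]-.019*T.apply([0,0,1]); print(o["time_s"],o["eef_pos"].round(4),o["wrist_force"].round(1),o["q"].round(2),"gp",gp.round(4),T.apply([0,1,0]).round(3))
x0=np.r_[gp+[0,-.002,-.0522],0,0,-5]
for _ in range(2):
  r=camera("wrist"); print("fit",sieve_fit(r,x0).round(4))
np.savez("w5.npz",**{k:r[k] for k in r}); cv2.imwrite("pics/w5.png",r["pixels"][:,:,::-1])
for c in ("scene","side"):
  A=[]
  for _ in range(6):
    camera(c); A+=[d["xyz"] for d in spotter.landmark_of("sieve",c) if np.linalg.norm(d["xyz"]-x0[:3])<.025]
  print(c,len(A),np.mean(A,0).round(4) if A else "")
# peg -y: expected pixels of its base, tip
print(proj(r,body([.6125,.0218,.14],-4.1,[[0,-.084,0],[0,-.084,.018],[0,.084,0],[0,.084,.018]])).round(1))
```

```text
24.125 [0.6249 0.0403 0.2159] [ 0.  -0.  -3.7] [-0.44  0.1   1.88  0.73  1.04 -3.12] gp [0.6166 0.032  0.2309] [-0.696  0.718  0.013]
hole det [135.9  83.3] pred0 [135.4  89.3] area 501 n 41 init rms 2.93 rms 3.08
fit [ 0.6154  0.0291  0.1795  0.0659  0.2752 -6.2609]
hole det [136.   83.3] pred0 [135.7  89.1] area 506 n 41 init rms 2.94 rms 3.08
fit [ 0.6154  0.0291  0.1799  0.6197  0.2958 -5.9853]
scene 6 [0.6163 0.0296 0.1798]
side 6 [0.6154 0.0314 0.177 ]
[[146.2  21.8]
 [134.7  39.9]
 [345.5 196.6]
 [349.  215. ]]
```

Joint 6 sits at its limit with this heading, so the seat cannot be reached cleanly like this. I'll back out, set the sieve down on the free bench in front, and regrasp it with a smaller heading.

Call:
send_rows:
  series:
    - [[0,0,0],[-15,0,2],1]
    - [[0,0,0],[-40,0,2],1]
    - [[0,0,0],[-70,5,2],1]
    - [[0,0,0],[-100,20,2],1]
    - [[0,0,0],[-130,45,0],1]
    - [[0,0,0],[-150,80,0],1]
    - [[0,0,0],[-165,115,-5],1]
    - [[0,0,0],[-165,145,-20],1]
    - [[0,0,0],[-165,155,-45],1]
    - [[0,0,0],[-165,155,-70],1]

```text
time_s: 26.68
eef_pos: [0.4593, 0.1963, 0.1455]
eef_rot: [0.299, -0.354, 0.877, 0.128]
wrist_force: [1.0, 0.6, -2.4]
opening: 0.284
grasp_force: 59.8
```

Call:
send_rows:
  series:
    - [[0,0,0],[0,0,0],1]
    - [[0,0,0],[0,0,0],1]

```text
time_s: 26.92
eef_pos: [0.4607, 0.195, 0.1468]
eef_rot: [0.299, -0.353, 0.877, 0.128]
wrist_force: [-0.6, 0.7, -3.1]
opening: 0.284
grasp_force: 59.7
```

Run:
```python
from fit import *
o=telemetry.get_obs(); T=R.from_quat(np.roll(o["eef_rot"],-1)); gp=o["eef_pos"]-.019*T.apply([0,0,1]); print(o["time_s"],o["eef_pos"].round(4),o["wrist_force"].round(1),o["q"].round(2),"gp",gp.round(4))
go(gp,45)
print("fit",sieve_fit(camera("wrist"),np.r_[gp+[0,-.002,-.0522],0,0,-5]).round(4))
```

```text
26.925 [0.4607 0.195  0.1468] [-0.6  0.7 -3.1] [-0.2  -0.2   2.33  0.81  0.78 -3.06] gp [0.4524 0.1867 0.1617]
turn [ 0.9 -2.   0.9] 2.4 shift [0.4 0.4 0.4] t 26.925
hole det [137.8  84.1] pred0 [135.4  89.3] area 573 n 42 init rms 1.59 rms 1.64
fit [ 0.4512  0.1843  0.1109  0.3487  0.5173 -6.4895]
```

Call:
send_rows:
  series:
    - [[0.7,-1.6,0.9],[0,0,-15],1]
    - [[0.7,-1.6,0.9],[0,0,-35],1]
    - [[0.7,-1.6,0.9],[0,0,-55],1]
    - [[0.7,-1.6,0.9],[0,0,-75],1]
    - [[0.7,-1.6,0.9],[0,0,-90],1]
    - [[0.7,-1.6,0.9],[0,0,-98],1]
    - [[0.7,-1.6,0.9],[0,0,-102],1]
    - [[0.7,-1.6,0.9],[0,0,-104],1]
    - [[0.7,-1.6,0.9],[0,0,-104],1]

```text
time_s: 28.1
eef_pos: [0.4616, 0.2183, 0.0826]
eef_rot: [0.282, -0.35, 0.886, 0.115]
wrist_force: [-0.2, -0.3, -2.2]
opening: 0.281
grasp_force: 59.9
```

Call:
send_rows:
  series:
    - [[0,0,0],[0,0,-1],1]
    - [[0,0,0],[0,0,-2],1]
    - [[0,0,0],[0,0,-2],1]

```text
time_s: 28.48
eef_pos: [0.4615, 0.2187, 0.0812]
eef_rot: [0.281, -0.35, 0.886, 0.115]
wrist_force: [0.6, -0.3, -2.5]
opening: 0.283
grasp_force: 59.9
```

Run:
```python
from h import *
o=telemetry.get_obs(); print(o["q"].round(2)); go([.455,.2,.09],30,39.6)
```

```text
[-0.08 -0.01  2.32  0.9   0.59 -3.12]
turn [  2.2  -3.6 -13.3] 13.9 shift [  4.  -12.7  -5.8] t 28.475
```

Call:
send_rows:
  series:
    - [[1,-1.8,-6],[2,-6,2],1]
    - [[2.2,-3.6,-13.3],[4,-13,0],1]
    - [[2.2,-3.6,-13.3],[4,-13,-6],1]
    - [[2.2,-3.6,-13.3],[4,-13,-6],1]
    - [[2.2,-3.6,-13.3],[4,-13,-6],1]

```text
time_s: 29.1
eef_pos: [0.4661, 0.2068, 0.0788]
eef_rot: [0.325, -0.243, 0.91, 0.087]
wrist_force: [0.7, 0.6, -2.9]
opening: 0.282
grasp_force: 59.9
```

Run:
```python
from h import *
o=telemetry.get_obs(); print(o["q"].round(2),o["wrist_force"]); go([.455,.2,.0536],30,39.6)
```

```text
[-0.04 -0.03  2.4   1.12  0.39 -3.12] [ 0.74290625  0.56695469 -2.86048169]
turn [ 0.2 -0.2  0. ] 0.3 shift [ -0.7  -0.7 -39.9] t 29.1
```

The arm's plane is offset by about 0.12 m, so the comfortable headings are near 10° here and about -9° at the polisher. Plan: set the sieve down here at a comfortable heading, turn it with a vertical grasp, then regrasp tilted.

Run:
```python
from h import *
go([.455,.2,.0905],13,39.6)
```

```text
turn [  0.1  -0.2 -17. ] 17.0 shift [ 0.7 -4.  -3. ] t 29.1
```

Call:
send_rows:
  series:
    - [[0,0,-6],[0,-1,0],1]
    - [[0,0,-12],[0,-3,0],1]
    - [[0,0,-17],[1,-4,0],1]
    - [[0,0,-17],[1,-4,-10],1]
    - [[0,0,-17],[1,-4,-20],1]
    - [[0,0,-17],[1,-4,-30],1]
    - [[0,0,-17],[1,-4,-35],1]
    - [[0,0,-17],[1,-4,-37],1]
    - [[0,0,-17],[1,-4,-37],1]

```text
time_s: 30.22
eef_pos: [0.4671, 0.2034, 0.048]
eef_rot: [0.33, -0.108, 0.937, 0.036]
wrist_force: [-0.2, 0.4, -2.3]
opening: 0.282
grasp_force: 59.9
```

Run:
```python
from h import *
o=telemetry.get_obs(); print(o["q"].round(2),o["wrist_force"]); go([.455,.2,.0536],13,39.6)
```

```text
[ 0.15  0.08  2.38  1.48  0.05 -3.12] [-0.19843455  0.38808394 -2.26622337]
turn [ 0.4 -0.7 -0.1] 0.8 shift [-0.3 -0.7 -9.1] t 30.225
```

Run:
```python
from h import *
go([.462,.345,.10],22,39.6)
```

```text
turn [ 0.4 -0.7  8.9] 8.9 shift [  6.1 146.1  37.3] t 30.225
```

Call:
send_rows:
  series:
    - [[0,0,0],[0,0,25],1]
    - [[0,0,0],[0,5,50],1]
    - [[0,0,2],[0,25,65],1]
    - [[0,0,5],[2,60,65],1]
    - [[0.4,-0.7,9],[4,100,60],1]
    - [[0.4,-0.7,9],[6,130,50],1]
    - [[0.4,-0.7,9],[6,146,37],1]
    - [[0.4,-0.7,9],[6,146,37],1]
    - [[0.4,-0.7,9],[6,146,37],1]

```text
time_s: 31.35
eef_pos: [0.4724, 0.3494, 0.0845]
eef_rot: [0.332, -0.18, 0.924, 0.064]
wrist_force: [0.1, -0.5, -3.2]
opening: 0.284
grasp_force: 60.0
```

Run:
```python
from h import *
o=telemetry.get_obs(); print(o["q"].round(2),o["wrist_force"]); go([.462,.345,.0536],22,39.6)
```

```text
[ 0.46  0.14  2.19 -0.39  0.13 -1.13] [ 0.08058717 -0.4547245  -3.16088821]
turn [ 0.1 -0.1 -0. ] 0.1 shift [  0.9   0.1 -45.5] t 31.35
```

Reached cleanly and unwound (joint 6 at -1.13). Lowering.

Call:
send_rows:
  series:
    - [[0,0,0],[1,0,-12],1]
    - [[0,0,0],[1,0,-25],1]
    - [[0,0,0],[1,0,-35],1]
    - [[0,0,0],[1,0,-40],1]
    - [[0,0,0],[1,0,-42],1]
    - [[0,0,0],[1,0,-43],1]
    - [[0,0,0],[1,0,-43],1]

```text
time_s: 32.22
eef_pos: [0.4747, 0.3492, 0.0446]
eef_rot: [0.331, -0.179, 0.924, 0.065]
wrist_force: [0.3, -0.0, -1.3]
opening: 0.286
grasp_force: 60.0
```

Run:
```python
from h import *
o=telemetry.get_obs(); print(o["q"].round(2),o["wrist_force"]); go([.462,.345,.0536],22,39.6)
```

```text
[ 0.46  0.25  2.18 -1.14  0.05 -0.37] [ 0.32257134 -0.03740699 -1.33953767]
turn [-0.  -0.2 -0. ] 0.2 shift [-1.5  0.3 -5.7] t 32.225
```

Call:
send_rows:
  series:
    - [[0,0,0],[0,0,-2],1]
    - [[0,0,0],[0,0,-3],1]
    - [[0,0,0],[0,0,-3],1]

```text
time_s: 32.6
eef_pos: [0.4747, 0.3492, 0.0423]
eef_rot: [0.329, -0.179, 0.925, 0.066]
wrist_force: [0.3, 0.6, -4.4]
opening: 0.279
grasp_force: 60.0
```

Call:
send_rows:
  series:
    - [[0,0,0],[0,0,-2],1]
    - [[0,0,0],[0,0,-3],1]
    - [[0,0,0],[0,0,-3],1]

```text
time_s: 32.98
eef_pos: [0.4751, 0.3491, 0.0405]
eef_rot: [0.328, -0.179, 0.925, 0.066]
wrist_force: [0.4, 0.5, -2.7]
opening: 0.284
grasp_force: 60.0
```

Call:
send_rows:
  series:
    - [[0,0,0],[0,0,-2],1]
    - [[0,0,0],[0,0,-2],1]
    - [[0,0,0],[0,0,-2],1]

```text
time_s: 33.35
eef_pos: [0.4754, 0.3491, 0.0395]
eef_rot: [0.327, -0.179, 0.926, 0.066]
wrist_force: [0.9, -1.0, -3.5]
opening: 0.287
grasp_force: 60.1
```

Call:
send_rows:
  series:
    - [[0,0,0],[0,0,-2],1]
    - [[0,0,0],[0,0,-2],1]
    - [[0,0,0],[0,0,-2],1]

```text
time_s: 33.72
eef_pos: [0.4759, 0.3494, 0.0389]
eef_rot: [0.327, -0.179, 0.926, 0.066]
wrist_force: [-4.6, -2.0, 7.1]
opening: 0.278
grasp_force: 61.3
```

Contact. Releasing and backing off.

Call:
send_rows:
  series:
    - [[0,0,0],[0,0,0],0.2]
    - [[0,0,0],[0,0,0],-0.5]
    - [[0,0,0],[0,0,0],-1]
    - [[0,0,0],[0,0,0],-1]
    - [[0,0,0],[-9,-4,12],-1]
    - [[0,0,0],[-30,-12,38],-1]
    - [[0,0,0],[-54,-22,69],-1]
    - [[0,0,0],[-66,-26,100],-1]
    - [[0,0,0],[-66,-26,125],-1]
    - [[0,0,0],[-66,-26,125],-1]

```text
time_s: 34.98
eef_pos: [0.4109, 0.3239, 0.1663]
eef_rot: [0.329, -0.179, 0.925, 0.067]
wrist_force: [-0.6, 0.4, 0.3]
opening: 1.004
grasp_force: 0.0
```

```bash
cat > holes.py <<'E'
from fit import *
def sieve_on_bench(r,xy,yaw):
    """pose of the sieve lying on the bench from both ear holes: components near the predicted pixels"""
    im=r["pixels"]; hsv=cv2.cvtColor(im,cv2.COLOR_RGB2HSV); m=((hsv[...,1]<60)&(hsv[...,2]>90)).astype(np.uint8)
    n,l,st,ce=cv2.connectedComponentsWithStats(1-m); out=[]
    for s in (1,-1):
        u=proj(r,body([*xy,.005],yaw,[[0,s*.084,0]]))[0]
        i=min((i for i in range(1,n) if 15<st[i,4]<1500),key=lambda i:np.linalg.norm(ce[i]-u)); out.append(ce[i]); print("hole",s,"pred",u.round(1),"det",ce[i].round(1),st[i,4])
    w=back(r,out,.004); d=w[0]-w[1]; print("sieve",w.mean(0).round(4),"yaw",np.degrees(np.arctan2(-d[0],d[1])).round(2),"len",np.linalg.norm(d).round(4))
E
python3 - <<'E'
from holes import *
o=telemetry.get_obs(); print(o["eef_pos"].round(4),o["q"].round(2),o["opening"])
sieve_on_bench(camera("wrist"),[.462,.345],-27.5)
for c in ("wrist","side","scene"):
  camera(c); print(c,[(np.round(d["xyz"],4).tolist(),round(d["conf"],2)) for d in spotter.landmark_of("sieve",c)[:2]])
go([.462,.345,.16],-15,0)
E
```

```text
[0.4109 0.3239 0.1663] [ 0.47 -0.21  2.3  -0.14  0.37 -1.37] 1.0038540246553231
hole 1 pred [327.2 178.9] det [311.3 168.4] 18
hole -1 pred [214.4  75.6] det [212.5  76.2] 138
sieve [0.4588 0.3318 0.004 ] yaw -28.38 len 0.1425
wrist []
side [([0.4657, 0.3457, -0.0014], 0.9)]
scene [([0.4644, 0.3436, 0.0033], 0.78)]
turn [ -2.7  39.3 -35.4] 53.0 shift [ 53.   22.4 -20.6] t 35.325
```

Run:
```python
from h import *
print(back(camera("scene"),[(260,345),(245,365),(222,391)],.015).round(3))
go([.463,.345,.05],-15,0)
```

```text
[[0.386 0.461 0.015]
 [0.404 0.543 0.015]
 [0.437 0.65  0.015]]
turn [ -2.7  39.3 -35.4] 53.0 shift [  53.8   22.3 -130.9] t 35.375
```

Call:
send_rows:
  series:
    - [[-0.5,8,-7],[0,0,0],-1]
    - [[-1,16,-14],[5,3,10],-1]
    - [[-1.6,24,-21],[20,10,10],-1]
    - [[-2.2,32,-28],[40,17,5],-1]
    - [[-2.7,39.3,-35.4],[53,22,-10],-1]
    - [[-2.7,39.3,-35.4],[53,22,-20],-1]
    - [[-2.7,39.3,-35.4],[53,22,-20],-1]
    - [[-2.7,39.3,-35.4],[53,22,-20],-1]

```text
time_s: 36.38
eef_pos: [0.4616, 0.3451, 0.1435]
eef_rot: [0.002, 0.13, 0.992, 0.0]
wrist_force: [-0.3, -0.2, 1.1]
opening: 1.001
grasp_force: 0.0
```

Run:
```python
from holes import *
o=telemetry.get_obs(); print(o["eef_pos"].round(4),o["q"].round(2),o["opening"])
r=camera("wrist"); sieve_on_bench(r,[.463,.345],-27.5); print("grip top pred",proj(r,[[.463,.345,.06]]))
go([.463,.345,.05],-15,0)
```

```text
[0.4616 0.3451 0.1435] [ 0.44  0.27  1.68 -0.    1.18 -0.87] 1.001090294432151
hole 1 pred [362.9 217. ] det [361.3 218. ] 106
hole -1 pred [195.9 180.6] det [195.9 182.3] 120
sieve [0.4644 0.3438 0.004 ] yaw -27.41 len 0.1671
grip top pred [[280.9541519  214.98198616]]
turn [-0.   0.2 -0.1] 0.3 shift [   1.1   -0.2 -113. ] t 36.425
```

Both holes give the sieve at (0.4644, 0.3438), yaw -27.4°. Grasping vertically, then turning it by +39.5°.

Call:
send_rows:
  series:
    - [[0,0,0],[3,-1,-30],-1]
    - [[0,0,0],[3,-1,-65],-1]
    - [[0,0,0],[3,-1,-95],-1]
    - [[0,0,0],[3,-1,-110],-1]
    - [[0,0,0],[3,-1,-110],0]
    - [[0,0,0],[3,-1,-110],1]
    - [[0,0,0],[3,-1,-110],1]
    - [[0,0,0],[3,-1,-110],1]
    - [[0,0,0],[3,-1,-110],1]
    - [[0,0,0],[3,-1,-110],1]

```text
time_s: 37.67
eef_pos: [0.4666, 0.3445, 0.0348]
eef_rot: [0.002, 0.13, 0.991, 0.001]
wrist_force: [-1.1, -1.9, 5.4]
opening: 0.288
grasp_force: 58.8
```

Call:
send_rows:
  series:
    - [[0,0,0],[0,0,0],1]
    - [[0,0,0],[0,-4,10],1]
    - [[0,0,8],[0,-8,18],1]
    - [[0,0,16],[0,-12,18],1]
    - [[0,0,24],[0,-16,18],1]
    - [[0,0,32],[0,-20,18],1]
    - [[0,0,39.5],[0,-20,18],1]
    - [[0,0,39.5],[0,-20,10],1]
    - [[0,0,39.5],[0,-20,4],1]
    - [[0,0,39.5],[0,-20,2],1]

```text
time_s: 38.92
eef_pos: [0.4648, 0.3236, 0.0347]
eef_rot: [0.0, -0.212, 0.977, 0.0]
wrist_force: [-7.1, -4.1, 11.7]
opening: 0.284
grasp_force: 60.7
```

Call:
send_rows:
  series:
    - [[0,0,0],[0,0,-1],1]
    - [[0,0,0],[0,0,-2],1]
    - [[0,0,0],[0,0,-2],1]

```text
time_s: 39.3
eef_pos: [0.4648, 0.3236, 0.0347]
eef_rot: [0.0, -0.212, 0.977, 0.0]
wrist_force: [-8.9, -6.2, 15.4]
opening: 0.283
grasp_force: 61.5
```

Call:
send_rows:
  series:
    - [[0,0,0],[0,0,2],0.2]
    - [[0,0,0],[0,0,2],-0.5]
    - [[0,0,0],[0,0,2],-1]
    - [[0,0,0],[0,0,4],-1]
    - [[0,0,0],[0,0,40],-1]
    - [[0,0,0],[0,0,80],-1]
    - [[0,0,0],[0,0,110],-1]
    - [[0,0,0],[0,0,110],-1]
    - [[0,0,0],[0,0,110],-1]

```text
time_s: 40.42
eef_pos: [0.4651, 0.3238, 0.1424]
eef_rot: [0.001, -0.212, 0.977, 0.0]
wrist_force: [-0.6, -0.2, -0.6]
opening: 1.001
grasp_force: 0.0
```

Run:
```python
from holes import *
o=telemetry.get_obs(); print(o["eef_pos"].round(4),o["time_s"])
r=camera("wrist"); sieve_on_bench(r,[.4648,.3236],12.1)
al=15; a=np.radians(al); th=36; z=np.array([np.sin(np.radians(th))*np.cos(a),np.sin(np.radians(th))*np.sin(a),-np.cos(np.radians(th))])
go(np.array([.4648,.3236,.048])-.11*z,al,th); print(z)
```

```text
[0.4651 0.3238 0.1424] 40.425
hole 1 pred [364.  216.2] det [362.2 213.9] 108
hole -1 pred [196.  180.1] det [195.5 177.6] 122
sieve [0.4633 0.3217 0.004 ] yaw 11.99 len 0.1671
turn [ 12.1 -33.9  -9.2] 37.2 shift [-51.5 -13.9 -20.2] t 40.475
[ 0.56775696  0.15213002 -0.80901699]
```

Call:
send_rows:
  series:
    - [[3,-9,-2],[-10,0,15],-1]
    - [[6,-18,-5],[-30,-8,15],-1]
    - [[9,-26,-7],[-45,-12,10],-1]
    - [[12.1,-33.9,-9.2],[-53,-16,0],-1]
    - [[12.1,-33.9,-9.2],[-53,-16,-18],-1]
    - [[12.1,-33.9,-9.2],[-53,-16,-18],-1]
    - [[12.1,-33.9,-9.2],[-53,-16,-18],-1]

```text
time_s: 41.35
eef_pos: [0.4132, 0.3082, 0.1255]
eef_rot: [0.307, -0.124, 0.943, 0.04]
wrist_force: [0.3, 0.0, 0.1]
opening: 0.998
grasp_force: 0.0
```

Run:
```python
from h import *
o=telemetry.get_obs(); print(o["q"].round(2),o["eef_pos"]); go([.4636,.322,.05],15,36)
```

```text
[ 0.5  -0.1   2.28 -0.4   0.37 -1.01] [0.41318875 0.30821885 0.12551451]
turn [0.  0.1 0. ] 0.1 shift [ 61.2  16.7 -90.9] t 41.35
```

Call:
send_rows:
  series:
    - [[0,0,0],[15,4,-22],-1]
    - [[0,0,0],[32,9,-48],-1]
    - [[0,0,0],[48,13,-72],-1]
    - [[0,0,0],[58,16,-87],-1]
    - [[0,0,0],[61,17,-91],-1]
    - [[0,0,0],[61,17,-91],-1]

```text
time_s: 42.1
eef_pos: [0.4749, 0.3251, 0.0345]
eef_rot: [0.308, -0.124, 0.943, 0.04]
wrist_force: [0.2, -0.4, 0.8]
opening: 1.001
grasp_force: 0.0
```

Run:
```python
from h import *
o=telemetry.get_obs(); print(o["q"].round(2),o["eef_pos"],o["wrist_force"]); go([.4636,.322,.05],15,36)
```

```text
[ 0.46  0.26  2.17 -0.91  0.15 -0.51] [0.47486754 0.32511988 0.03450905] [ 0.17897343 -0.37396328  0.81042059]
turn [0.  0.2 0. ] 0.2 shift [-0.5 -0.2  0.1] t 42.1
```

Call:
send_rows:
  series:
    - [[0,0,0],[0,0,0],0]
    - [[0,0,0],[0,0,0],1]
    - [[0,0,0],[0,0,0],1]
    - [[0,0,0],[0,0,0],1]
    - [[0,0,0],[0,0,0],1]
    - [[0,0,0],[0,0,0],1]
    - [[0,0,0],[0,0,0],1]

```text
time_s: 42.98
eef_pos: [0.4737, 0.3253, 0.0348]
eef_rot: [0.308, -0.124, 0.942, 0.04]
wrist_force: [-3.9, -1.0, 6.0]
opening: 0.289
grasp_force: 58.4
```

Call:
send_rows:
  series:
    - [[0,0,0],[0,0,10],1]
    - [[0,0,0],[0,-5,35],1]
    - [[0,0,-2],[0,-25,75],1]
    - [[0,0,-4],[-5,-55,115],1]
    - [[0,0,-7],[-8,-95,150],1]
    - [[0,0,-10],[-8,-140,172],1]
    - [[0,0,-13],[-8,-185,172],1]
    - [[0,0,-16],[-8,-230,172],1]
    - [[0,0,-16],[-5,-270,172],1]
    - [[0,0,-16],[0,-297,172],1]

```text
time_s: 44.22
eef_pos: [0.4727, 0.0268, 0.2055]
eef_rot: [0.31, 0.008, 0.951, -0.003]
wrist_force: [-0.3, 0.9, -3.4]
opening: 0.286
grasp_force: 59.5
```

Call:
send_rows:
  series:
    - [[0,0,0],[0,0,0],1]
    - [[0,0,0],[0,0,0],1]
    - [[0,0,0],[0,0,0],1]

```text
time_s: 44.6
eef_pos: [0.4731, 0.0292, 0.2056]
eef_rot: [0.309, 0.007, 0.951, -0.003]
wrist_force: [0.9, -0.7, -3.7]
opening: 0.286
grasp_force: 59.8
```

```bash
cat > chk.py <<'E'
from fit import *
def chk(z=.05,yaw=-4.,n=6,th=36,al=-1):
    o=telemetry.get_obs(); T=R.from_quat(np.roll(o["eef_rot"],-1)); gp=o["eef_pos"]-.019*T.apply([0,0,1])
    print(o["time_s"].round(2) if hasattr(o["time_s"],"round") else o["time_s"],"F",o["wrist_force"].round(1),"q",o["q"].round(2),"gp",gp.round(4)); go(gp,al,th)
    x0=np.r_[gp-[0,0,z],0,0,yaw]
    r=camera("wrist"); f=sieve_fit(r,x0); print("fit",f.round(4))
    for c in ("scene","side"):
        A=[]
        for _ in range(n):
            camera(c); A+=[d["xyz"] for d in spotter.landmark_of("sieve",c) if np.linalg.norm(d["xyz"]-x0[:3])<.02]
        if A: print(c,len(A),np.mean(A,0).round(4))
    return r,f
E
python3 -c "
from chk import *
r,f=chk()"
```

```text
44.6 F [ 0.9 -0.7 -3.7] q [-0.31 -0.48  2.36  0.28  0.67 -2.03] gp [0.4619 0.0294 0.221 ]
turn [ 0.   0.1 -0.1] 0.1 shift [-0. -0. -0.] t 44.6
hole det [128.2 193.8] pred0 [128.7 193.7] area 113 n 49 init rms 0.52 rms 0.29
fit [ 0.4628  0.0289  0.1709 -0.018   0.3244 -4.5101]
scene 5 [0.4623 0.0285 0.1734]
side 6 [0.4632 0.0291 0.1709]
```

The sieve is level in the grip at (0.463, 0.029), yaw ≈ -4.3°, which fits the seat's yaw of -4.1°. Moving in above the seat.

Call:
send_rows:
  series:
    - [[0,0,0],[15,-3,0],1]
    - [[0,0,0],[40,-7,0],1]
    - [[0,0,0],[70,-7,0],1]
    - [[0,0,0],[100,-7,0],1]
    - [[0,0,0],[125,-7,0],1]
    - [[0,0,0],[142,-7,0],1]
    - [[0,0,0],[150,-7,0],1]
    - [[0,0,0],[150,-7,0],1]
    - [[0,0,0],[150,-7,0],1]

```text
time_s: 46.98
eef_pos: [0.6229, 0.0212, 0.2059]
eef_rot: [0.31, 0.008, 0.951, -0.003]
wrist_force: [-0.2, -1.0, -2.3]
opening: 0.287
grasp_force: 59.8
```

```bash
python3 -c "
from chk import *
r,f=chk(n=4)
cv2.imwrite('pics/w6.png',r['pixels'][:,:,::-1])
P=proj(r,body([.613,.0218,.14],-4.1,[[0,-.084,0],[0,-.084,.018],[0,.084,0],[0,.084,.018]])); print(P.round(1))
H=proj(r,body(f[:3],f[5],[[0,-.084,.003],[0,.084,.003]])); print('holes',H.round(1))
g=cv2.cvtColor(r['pixels'],cv2.COLOR_RGB2GRAY)
for u,v in H.round().astype(int): print(g[v-22:v+23:2,u-26:u+27:2])
"
```

```text
46.975 F [-0.2 -1.  -2.3] q [-0.22 -0.04  2.03  0.23  0.54 -1.93] gp [0.6117 0.0214 0.2212]
turn [ 0.   0.1 -0. ] 0.1 shift [-0.  0. -0.] t 46.975
hole det [128.6 193.7] pred0 [128.9 193.9] area 112 n 45 init rms 3.79 rms 4.18
fit [ 0.6117  0.0211  0.1722  0.7605  0.024  -3.852 ]
scene 4 [0.6128 0.0223 0.1724]
side 4 [0.6136 0.0212 0.1714]
[[148.  154.2]
 [139.3 174.5]
 [411.  165.3]
 [419.1 185.5]]
holes [[127.9 195.3]
 [427.8 205.4]]
[[132 132 132 133 133 132 134 132 129 134 134 133 134 136 136 134 129 132
  145 220 217 217 219  96 103 125 123]
 [132 132 131 133 134 132 128 130 134 132 132 133 135 132 131 131 136 132
  203 218 217 219 151  96 103 125 123]
 [127 130 130 131 128 127 131 130 131 133 133 133 131 130 134 137 133 134
  220 216 217 220 110  99 102 125 124]
 [201 202 181 177 177 160 161 162 143 141 140 136 135 139 138 137 132 152
  246 216 221 196  96  97 101 122 124]
 [217 219 221 217 215 221 220 220 222 224 220 218 220 223 222 222 218 217
  217 218 225 142  98  98 100 124 124]
 [217 216 220 218 213 216 218 217 218 219 219 215 216 222 220 221 217 218
  216 216 220 144  97
[... 3839 characters left out ...]
 129 172 170 170 169]
 [ 98 104  99  99 110 127 125 125 130 137 139 141 133 127 129 128 127 127
  125 125 125 122 219 255 255 255 255]
 [103 101 100 104 126 126 125 125 125 126 126 126 124 129 127 129 125 128
  126 125 123 254 255 255 255 255 255]
 [104 101  99 125 126 126 128 123 126 126 127 124 127 129 129 128 125 125
  125 121 240 255 255 255 255 255 255]
 [ 99 100 111 127 127 128 129 128 129 130 125 127 126 127 117 115 114 115
  114 220 255 255 255 255 255 255 255]
 [101 102 125 127 114  70  78  87  78  77  80  83 130 255 255 255 255 255
  254 255 255 255 255 255 255 255 255]
 [ 97 119 127 126  76  75  80  75  75  73  76  76  81 119 218 255 255 255
  255 255 255 255 255 255 255 255 232]]
```

Sieve (0.6132, 0.0218) matches the averaged seat (0.6133, 0.0218). Lowering in stages and watching the force.

Call:
send_rows:
  series:
    - [[0,0,0],[0,0,-6],1]
    - [[0,0,0],[0,0,-11],1]
    - [[0,0,0],[0,0,-14],1]
    - [[0,0,0],[0,0,-17],1]
    - [[0,0,0],[0,0,-17],1]

```text
time_s: 48.45
eef_pos: [0.6234, 0.0211, 0.1888]
eef_rot: [0.31, 0.008, 0.951, -0.003]
wrist_force: [-0.4, 0.4, -3.0]
opening: 0.286
grasp_force: 59.8
```

Call:
send_rows:
  series:
    - [[0,0,0],[0,0,-3],1]
    - [[0,0,0],[0,0,-6],1]
    - [[0,0,0],[0,0,-6],1]

```text
time_s: 48.82
eef_pos: [0.6234, 0.0211, 0.1828]
eef_rot: [0.31, 0.008, 0.951, -0.003]
wrist_force: [-0.0, 0.0, -3.1]
opening: 0.287
grasp_force: 59.8
```

The sieve is about 9 mm below the peg tips with no contact force, so the pegs are in the holes. Continuing.

Call:
send_rows:
  series:
    - [[0,0,0],[0,0,-3],1]
    - [[0,0,0],[0,0,-5],1]
    - [[0,0,0],[0,0,-7],1]
    - [[0,0,0],[0,0,-7],1]

```text
time_s: 49.32
eef_pos: [0.6234, 0.0211, 0.1759]
eef_rot: [0.31, 0.008, 0.951, -0.003]
wrist_force: [-0.4, -0.2, -2.9]
opening: 0.289
grasp_force: 59.8
```

Call:
send_rows:
  series:
    - [[0,0,0],[0,0,-1],1]
    - [[0,0,0],[0,0,-2],1]
    - [[0,0,0],[0,0,-2],1]

```text
time_s: 49.7
eef_pos: [0.6243, 0.0209, 0.1754]
eef_rot: [0.311, 0.008, 0.95, -0.003]
wrist_force: [-3.1, 0.2, 4.2]
opening: 0.287
grasp_force: 60.8
```

Contact at rim height. Releasing and withdrawing along the tool axis, away from the hood.

Call:
send_rows:
  series:
    - [[0,0,0],[0,0,1],0.3]
    - [[0,0,0],[0,0,1],-0.3]
    - [[0,0,0],[0,0,1],-1]
    - [[0,0,0],[0,0,1],-1]
    - [[0,0,0],[-7,0,10],-1]
    - [[0,0,0],[-22,0,30],-1]
    - [[0,0,0],[-45,0,55],-1]
    - [[0,0,0],[-75,0,75],-1]
    - [[0,0,0],[-110,0,85],-1]
    - [[0,0,0],[-140,0,85],-1]

```text
time_s: 50.95
eef_pos: [0.4828, 0.0211, 0.2608]
eef_rot: [0.311, 0.008, 0.95, -0.004]
wrist_force: [-0.8, -0.2, -0.6]
opening: 1.003
grasp_force: 0.0
```

Run:
```python
from fit import *
o=telemetry.get_obs(); print(o["time_s"],o["eef_pos"].round(4),o["wrist_force"].round(1),o["opening"])
for k,c in (("sieve","scene"),("sieve","side"),("sieve","wrist"),("lid","scene"),("lid","side"),("tray","side")):
  A=[]
  for _ in range(3):
    camera(c); A+=[d["xyz"] for d in spotter.landmark_of(k,c)[:1]]
  print(k,c,np.round(A,3).tolist())
r=camera("wrist"); x0=np.r_[.6131,.0218,.1405,0,0,-4.1]
s=sieve_fit(r,x0); print("fit",s.round(4))
print("hole/peg px",proj(r,body([.6131,.0218,.14],-4.1,[[0,-.084,.017],[0,.084,.017]])).round(0))
for k,p in (("spray_can",[.692,-.164]),("jar",[.722,.193]),("small_pot",[.691,.341]),("mug",[.7085,-.326]),("brush",[.41,.005])):
  camera("scene"); print(k,[np.round(d["xyz"],3).tolist() for d in spotter.landmark_of(k,"scene") if np.linalg.norm(np.array(d["xyz"][:2])-p)<.03])
```

```text
50.95 [0.4828 0.0211 0.2608] [-0.8 -0.2 -0.6] 1.0027752768752949
sieve scene [[0.614, 0.022, 0.142], [0.612, 0.023, 0.141], [0.613, 0.022, 0.14]]
sieve side [[0.614, 0.019, 0.14], [0.61, 0.021, 0.139], [0.613, 0.02, 0.143]]
sieve wrist [[0.606, 0.019, 0.139], [0.712, -0.327, -0.001], [0.613, 0.019, 0.141]]
lid scene [[0.542, -0.352, 0.003], [0.54, -0.35, 0.005], [0.54, -0.353, 0.003]]
lid side [[0.538, -0.35, 0.009], [0.542, -0.349, 0.006], [0.541, -0.35, 0.007]]
tray side [[0.543, -0.35, 0.004], [0.542, -0.351, 0.003], [0.54, -0.352, 0.002]]
hole det [283.3 249.2] pred0 [207.6 221.8] area 1315 n 22 init rms 2.97 rms 1.82
fit [ 6.02900e-01  2.22000e-02  1.23800e-01 -3.06570e+00 -1.71590e+00
  8.90971e+01]
hole/peg px [[206. 232.]
 [360. 237.]]
spray_can [[0.69, -0.165, -0.0]]
jar [[0.721, 0.191, -0.002]]
small_pot []
mug [[0.71, -0.328, 0.001]]
brush [[0.414, 0.007, 0.0]]
```

```bash
python3 -c "
from bench import ctrl; print(ctrl.hand_in())"
```

```text
the job is handed in; nothing more can be done
None
```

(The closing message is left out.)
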